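# Put the bench tools back on their colour-coded rests

### The job

Clear up the soldering table: put each of the four hand tools lying on its right-hand side back on the rest of its own colour - the blue pump on the blue rest, the brown pump on the brown one, the orange screwdriver on the orange one and the red side cutters on the red one. Lay each tool flat along its rest, down between the horns of both forks, with its middle (for the screwdriver the middle of its handle) centred between the forks; either end may point either way. Leave the yellow file and the flux tin where they are.

Things in the scene. Friction and masses are not known exactly. Their poses are not given: they have to be found in the camera images.
- blue_pump: blue desolder pump (solder sucker), 194 mm long, about 75 g, lying along its y axis, barrel 22 mm wide (x) and about 23 mm high; barrel from y -71 to +64 mm, plunger knob at the -y end, black nozzle at the +y end (the plunger does not move here). Origin under the middle of the tool on its underside, z up; grip across the barrel at the origin, which is near the centre of mass
- brown_pump: brown desolder pump, the same kind, 184 mm long, about 80 g, barrel 22 mm wide and about 23 mm high from y -66 to +59 mm, plunger knob at the -y end. Origin under the middle on its underside, y along it, z up; grip across the barrel at the origin
- screwdriver: slotted screwdriver with an orange handle, 169 mm long, about 50 g, lying along its y axis; handle 22 mm wide and 22 mm high from y +1 to +84 mm, thin steel blade on the -y side. Origin under the middle of the whole tool at the height of the handle's underside; the middle of the handle, 42 mm from the origin towards +y, is near the centre of mass and is where to grip it
- side_cutters: side cutters with red handles, 128 mm long, about 75 g, lying flat along their y axis; handles 36 mm wide overall (x), 11 mm high, from y -38 to +64 mm, jaws at the -y end. Origin under the middle on the underside, z up; gripped across both handles at the origin or up to 10 mm towards +y
- rest_blue: blue tool rest, fixed to the table: base plate 92 mm (its y) x 52 mm (x), 6 mm thick, with two open-topped forks, 6 mm thick, centred 28 mm either side of its middle along y (50 mm clear between them). A tool lies along y on both fork floors, 30 mm above the table and 34 mm wide between horns that flare up to 45 mm. Origin: middle of the underside; z up
- rest_brown: brown tool rest, fixed to the table: base plate 92 mm (its y) x 52 mm (x), 6 mm thick, with two open-topped forks, 6 mm thick, centred 28 mm either side of its middle along y (50 mm clear between them). A tool lies along y on both fork floors, 30 mm above the table and 34 mm wide between horns that flare up to 45 mm. Origin: middle of the underside; z up
- rest_orange: orange tool rest, fixed to the table: base plate 92 mm (its y) x 52 mm (x), 6 mm thick, with two open-topped forks, 6 mm thick, centred 28 mm either side of its middle along y (50 mm clear between them). A tool lies along y on both fork floors, 30 mm above the table and 34 mm wide between horns that flare up to 45 mm. Origin: middle of the underside; z up
- rest_red: red tool rest, fixed to the table: base plate 92 mm (its y) x 70 mm (x), 6 mm thick, with two open-topped forks, 6 mm thick, centred 28 mm either side of its middle along y (50 mm clear between them). A tool lies along y on both fork floors, 30 mm above the table and 52 mm wide between horns that flare up to 45 mm. Origin: middle of the underside; z up
- needle_file: bystander: needle file with a yellow sleeve, 148 mm long, 9 mm thick, lying on the table along its y; stays where it is. Origin under its middle
- flux_tin: bystander: shallow round tin of amber flux, 46 mm across, 16 mm high; stays where it is. Origin at the centre of its underside
Not all that is in view belongs to the job. Leave any green look-alike of the blue_pump alone.

How it is judged:
By the outcome, as a careful person would: the job done as asked, in the order asked, and still so for the second after the job is handed in, with the robot touching nothing.
It also fails if it takes over 120 s, if anything falls off the work surface, if the arm or the gripper's body presses on something with over 40 N, if the wrist force passes 120 N, or if a joint passes its speed limit or range.

### The arm

A 7-joint arm with a two-finger parallel gripper is mounted at the origin on a cart in front of the work surface, level with it; the furniture and walls round the work are solid. World frame = base frame: x ahead of the robot, y to its left, z up, the work surface at z = 0. Lengths are in m, angles in rad, forces in N, time in s.
With the tool pointing down it reaches from about 0.4 to 0.85 m from the base axis. Payload 10.4 kg.
Tool frame: the origin (TCP) lies where the fingers leave the gripper's body, on its centre line; the fingertips stand 73 mm ahead of it and the grasp point (between the pads) lies 54 mm ahead of it; z points along the fingers, y is the line along which they close (so a half turn about z gives the same grasp; the last joint's range is limited). The gripper opens to 85 mm and grips with 20 to 120 N. Pads are 22 mm wide; open, the fingers measure 114 mm over their backs; the gripper's body (76 mm by 85 mm) begins 54 mm behind the grasp point. The pads swing forward as they close: fully open they stand 13 mm farther back than shut.
Start: joints at [1.152, 0.332, -0.065, 1.46, 0.022, 1.35, -0.088], TCP at [0.241, -0.577, 0.304] pointing down, gripper open.
Joint ranges: [-2.6, 2.6], [-0.5, 2.12], [-1.47, 1.34], [0.16, 2.42], [-1.27, 4.41], [0.06, 2.06], [-2.6, 2.6]. Speed limits (rad/s): [2.22, 2.22, 2.79, 2.79, 3.14, 3.14, 3.14].

### API

Orientations are given as a unit quaternion [x, y, z, w].
In Python, from workcell import manip, camera gives the robot as it stands. The module is installed in compiled form; this text tells all that it offers.
- The arm moves only by the shell command python3 -m creep 'ROWS' [OPENING] [FORCE]. ROWS is JSON, a list of rows, each a list of 2 entries, a list of its own where there are three numbers: the shift along the tool's x, y, z in mm, then the turn about the tool's z in rad. In form: [[[tx, ty, tz], twist], ...]. A call has 1 to 5 rows; each row is the pose to reach, as a shift and turn from the pose commanded when the call began, along the tool's axes at that moment; what a row does not reach only later rows make up. A row lasts 1/12 s, in which the tool goes at most 41.7 mm and 7.16 degrees, less where a joint would pass 70% of its speed; a pose out of reach is approached as far as the arm can. A call with a gripper value outside its range is refused whole. OPENING is the opening, from 0 (shut) to 1 (fully open), set as the call begins (- or left out, the last holds). The fingers move at their own pace and stop on an object; FORCE is the grip in N (left out, the last holds). Time passes only in rows, so rows that repeat a pose let the fingers close. It gives the time, the measured TCP pose, the force, the opening and the grip force at its end, in the units of the state.
- manip.get_obs(): the state, without advancing time (a new reading comes with each control period).
- camera(name): name is "scene" or "side" or "wrist"; returns a dict with "pixels" (400x640x3 uint8, red, green, blue), "z_map" (400x640 float32, m along the optical axis (not along the pixel's ray), 0 where there is no reading), "fx", "fy", "cx", "cy" (pixels), "extrinsics" (4x4, takes a point from world to camera coordinates). Camera axes: x right, y down, z forward; pixel columns grow to the right and rows downward; lengths in m; the calibration is good to about 2 mm. A picture is of the moment at which its call begins.
- manip.hand_in(): hands the job in; it is judged then, once.
The state is a dict: "clock": time; "joint_pos": joint angles; "joint_velocities": joint speeds; "tau": joint torques, N m; "position": TCP position; "ee_rot": TCP orientation; "ft_force": force on the tool from outside, world axes, zero at the start; "torque": the same for the moment, N m; "grip_width": opening from 0.0 (shut) to 1.0 (fully open); "grasp_force": force on a finger pad.
Only numpy, scipy, OpenCV 4.12 (cv2) and the standard library are available. Lean on these libraries where they do the work, as an engineer would, in place of code of your own. Each camera call takes 0.05 s, during which the arm holds its last target. There are 200 camera calls.

## Working session

There is one attempt and no reset: what is moved stays moved. The work goes in short steps, Python scripts to look and compute and a shell command to move; the robot and the scene stay as the last step left them, time stands still between calls to the robot, and variables do not carry over. Pictures are saved under pics/ and viewed, at most 14 in all, crops included, and the job is handed in when it is done.

```bash
mkdir -p pics; cat > h.py <<'E'
import numpy as np, cv2
from workcell import manip, camera
from scipy.spatial.transform import Rotation as R
def cloud(c):
    v,u=np.mgrid[0:400,0:640]; z=c["z_map"]
    P=np.stack([(u-c["cx"])/c["fx"]*z,(v-c["cy"])/c["fy"]*z,z,np.ones_like(z)],-1)
    W=(P@np.linalg.inv(c["extrinsics"]).T)[...,:3]; W[z==0]=np.nan; return W
def save(c,n,box=None,s=1):
    im=c["pixels"][...,::-1]
    if box: u0,v0,u1,v1=box; im=im[v0:v1,u0:u1]
    cv2.imwrite(f"pics/{n}.png",cv2.resize(im,None,fx=s,fy=s,interpolation=cv2.INTER_CUBIC))
E
python3 - <<'E'
from h import *
import pickle
for n in("scene","side"):
    c=camera(n); save(c,n+"0",None,1.25); pickle.dump(c,open(n+".pkl","wb"))
    print(n,np.linalg.inv(c["extrinsics"])[:3].round(3).tolist(),c["fx"])
print(manip.get_obs())
E
```

```text
scene [[0.709, -0.284, 0.646, -0.611], [-0.706, -0.273, 0.654, -1.285], [-0.01, -0.919, -0.394, 0.719]] 437.9408413156923
side [[-1.0, 0.012, 0.001, 0.503], [0.008, 0.676, -0.737, 0.913], [-0.009, -0.737, -0.676, 1.012]] 414.0723711006725
{'clock': 0.1, 'joint_pos': array([ 1.15241903,  0.33277309, -0.06468982,  1.46086784,  0.0216334 ,
        1.34991548, -0.08855488]), 'joint_velocities': array([-1.29037417e-03, -2.92790464e-04, -1.01112464e-03, -2.81935597e-03,
        1.03032221e-04, -4.41951936e-05, -9.76119679e-04]), 'tau': array([ 3.04713656e-03, -6.26740980e+01,  5.06903592e-02, -3.92424917e+01,
        1.67529326e-02,  6.96532356e-03, -7.36027602e-06]), 'position': array([ 0.24084301, -0.57645823,  0.30321264]), 'ee_rot': array([ 9.80487365e-01,  1.96581089e-01, -1.70867028e-04, -6.10309727e-04]), 'ft_force': array([-0.08690051,  0.77059219, -1.01358885]), 'torque': array([0.02380037, 0.00330419, 0.00745039]), 'grasp_force': 0.0, 'grip_width': 1.0004567030061382}
```

View pics/scene0.png

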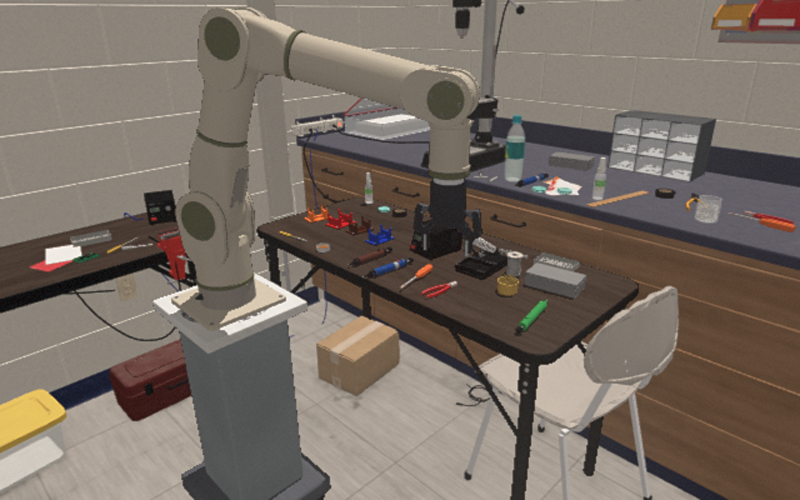

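View pics/side0.png

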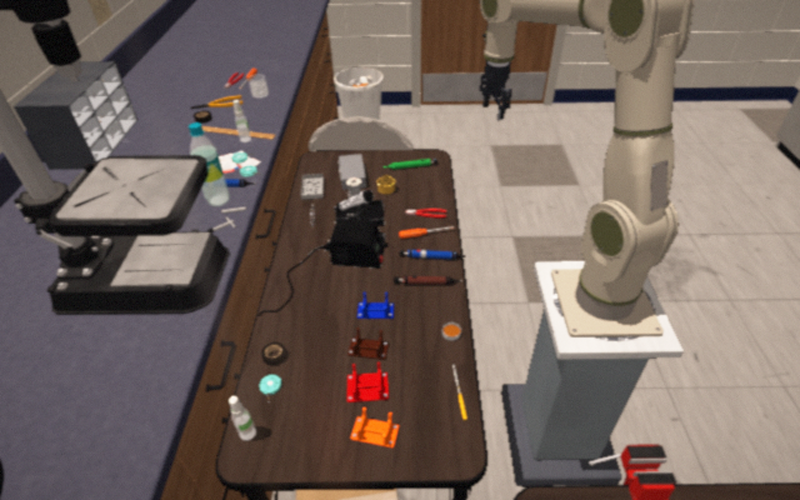

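The side view (800x500) shows these, left to right along the table:
- **Rests:** blue (376,308), brown (368,346), red (368,385), orange (375,430).
- **Tools:** brown pump (425,281), blue pump (430,254), screwdriver (425,232), red cutters (427,212).
- **Leave alone:** green look-alike (410,163), file, tin.

More blue and red items lie on the counter at the left, and they aren't part of the job.

```bash
python3 - <<'E'
from h import *
import pickle
c=pickle.load(open("side.pkl","rb")); save(c,"side_t",(260,150,400,370),2.7)
W=cloud(c); hsv=cv2.cvtColor(c["pixels"],cv2.COLOR_RGB2HSV)
# boxes in 640x400 px, (u0,v0,u1,v1)
B=dict(brown_pump=(312,217,370,232),blue_pump=(317,197,374,212),screwdriver=(315,178,368,193),cutters=(320,164,362,177),
 rest_blue=(283,230,318,258),rest_brown=(276,262,314,289),rest_red=(274,292,314,326),rest_orange=(278,326,322,360),tin=(350,255,372,275),file=(358,288,378,338))
for n,(u0,v0,u1,v1) in B.items():
    w=W[v0:v1,u0:u1].reshape(-1,3); h=hsv[v0:v1,u0:u1].reshape(-1,3)
    zt=np.nanmedian(w[:,2])
    m=(w[:,2]>0.005)&(w[:,2]<.12)
    p=w[m]
    (cx,cy),(a,b),t=cv2.minAreaRect((p[:,:2]*1000).astype(np.float32))
    e=np.linalg.eigh(np.cov(p[:,:2].T))[1][:,1]
    print(n,m.sum(),"rect",round(cx),round(cy),round(a),round(b),round(t),"pca",np.degrees(np.arctan2(e[1],e[0])).round(1),"mean",(p.mean(0)*1000).round(),"z",(np.percentile(p[:,2],[2,50,98])*1000).round())
E
```

```text
brown_pump 310 rect 462 -85 66 194 87 pca 178.8 mean [463. -72.  18.] z [ 5. 19. 27.]
blue_pump 294 rect 443 -186 75 186 89 pca 175.8 mean [ 446. -177.   17.] z [ 5. 19. 27.]
screwdriver 184 rect 454 -297 190 76 1 pca -164.3 mean [ 473. -280.   15.] z [ 5. 15. 25.]
cutters 145 rect 447 -384 142 64 7 pca 177.7 mean [ 453. -380.   10.] z [ 5. 10. 15.]
rest_blue 373 rect 592 4 112 101 89 pca 179.9 mean [596.  25.  14.] z [ 5.  9. 45.]
rest_brown 440 rect 609 131 83 101 78 pca 172.7 mean [609. 146.  15.] z [ 5. 10. 45.]
rest_red 660 rect 605 246 93 106 5 pca -176.4 mean [605. 254.  13.] z [ 5.  8. 42.]
rest_orange 635 rect 590 350 81 111 84 pca 168.6 mean [583. 363.  14.] z [ 5.  9. 44.]
tin 167 rect 405 104 46 60 14 pca 88.6 mean [406.  98.  11.] z [ 6. 11. 18.]
file 104 rect 392 268 139 43 85 pca 92.6 mean [398. 280.   8.] z [ 5.  8. 13.]
```

View pics/side_t.png

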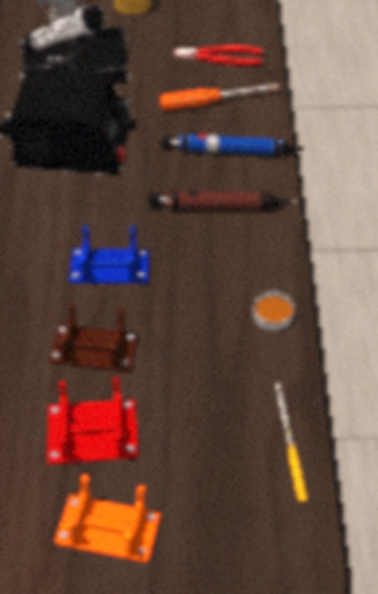

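```bash
cat > fit.py <<'E'
from h import *
from scipy.optimize import minimize
def box(x0,x1,y0,y1,z0,z1): return np.array([[x,y,z] for x in(x0,x1) for y in(y0,y1) for z in(z0,z1)],float)
def rod(w,y0,y1,h):  # octagonal rod
    a=np.arange(12)*np.pi/6; return np.array([[w/2*np.cos(t),y,h/2+h/2*np.sin(t)] for t in a for y in(y0,y1)])
def rest(w): 
    g=(w-18)/2; L=[box(-w/2,w/2,-46,46,0,6)]
    for s in(-28,28):
        L+=[box(-g-3,g+3,s-3,s+3,6,30)]+[box(min(k*g,k*(g+5)),max(k*g,k*(g+5)),s-3,s+3,30,45) for k in(-1,1)]
    return L
M=dict(blue_pump=[rod(22,-71,64,23)],brown_pump=[rod(22,-66,59,23)],screwdriver=[rod(22,1,84,22)],side_cutters=[box(-18,18,-38,64,0,11)],
 rest_blue=rest(52),rest_brown=rest(52),rest_orange=rest(52),rest_red=rest(70))
H=dict(blue=(105,128),brown=(0,14),orange=(6,20),red=(172,5))
def mask(c,col,box_):
    h=cv2.cvtColor(c["pixels"],cv2.COLOR_RGB2HSV).astype(int); lo,hi=H[col]
    a=(h[...,0]>=lo)&(h[...,0]<=hi) if lo<hi else (h[...,0]>=lo)|(h[...,0]<=hi)
    m=a&(h[...,1]>(110 if col=="brown" else 130))&(h[...,2]>(45 if col=="brown" else 60)); 
    k=np.zeros_like(m); u0,v0,u1,v1=box_; k[v0:v1,u0:u1]=1; m=(m&k).astype(np.uint8)
    m=cv2.morphologyEx(m,cv2.MORPH_CLOSE,np.ones((3,3)))
    n,l,s,_=cv2.connectedComponentsWithStats(m); return (l==1+np.argmax(s[1:,4])).astype(np.uint8)
def render(c,model,p,k=4):
    x,y,t=p; E=c["extrinsics"]; im=np.zeros((400*k,640*k),np.uint8)
    for b in model:
        q=b/1000; w=np.c_[q[:,0]*np.cos(t)-q[:,1]*np.sin(t)+x,q[:,0]*np.sin(t)+q[:,1]*np.cos(t)+y,q[:,2]]
        pc=w@E[:3,:3].T+E[:3,3]; uv=np.c_[pc[:,0]/pc[:,2]*c["fx"]+c["cx"],pc[:,1]/pc[:,2]*c["fy"]+c["cy"]]
        cv2.fillConvexPoly(im,cv2.convexHull(np.round((uv+.5)*k).astype(np.int32)),1)
    return im
def fit(c,name,col,box_,p0):
    u0,v0,u1,v1=box_; k=4; m=mask(c,col,box_); s=np.s_[max(v0-10,0)*k:(v1+10)*k,max(u0-10,0)*k:(u1+10)*k]
    mk=cv2.resize(m,None,fx=k,fy=k,interpolation=cv2.INTER_NEAREST)[s]
    def cost(q):
        r=render(c,M[name],(q[0]/1000,q[1]/1000,np.radians(q[2])))[s]; return 1-(r&mk).sum()/max((r|mk).sum(),1)
    best=None
    for d in(0,8,-8):
        q0=np.array([p0[0],p0[1],p0[2]+d],float)
        o=minimize(cost,q0,method="Nelder-Mead",options=dict(initial_simplex=q0+np.array([[0,0,0],[12,0,0],[0,12,0],[0,0,6]])))
        if best is None or o.fun<best.fun: best=o
    return best.x.round(1),round(1-best.fun,2)
E
python3 - <<'E'
from fit import *
import pickle
c=pickle.load(open("side.pkl","rb"))
for n,col,b,p in [("blue_pump","blue",(317,195,374,213),(445,-180,90)),("brown_pump","brown",(312,215,370,233),(463,-78,90)),
 ("screwdriver","orange",(315,178,368,193),(465,-290,-90)),("side_cutters","red",(320,162,362,178),(450,-382,90)),
 ("rest_blue","blue",(283,228,318,258),(595,15,90)),("rest_brown","brown",(276,260,314,290),(609,137,85)),
 ("rest_red","red",(274,288,314,327),(605,248,90)),("rest_orange","orange",(278,326,322,362),(587,355,80))]:
    print(n,*fit(c,n,col,b,p))
E
```

```text
blue_pump [ 440.  -182.7   86.1] 0.49
brown_pump [466.2 -78.9  84.6] 0.48
screwdriver [ 456.6 -289.3  -76.9] 0.75
side_cutters [ 449.6 -386.9   84.7] 0.86
rest_blue [596.3  18.5  89.1] 0.92
rest_brown [610.3 144.7  74.9] 0.65
rest_red [604.6 250.3  92.9] 0.87
rest_orange [583.2 360.7  78.7] 0.83
```

```bash
cat > go.py <<'E'
import sys
from h import *
# go.py x y z(mm, TCP) yaw(deg of gripper closing line; mod 180)
x,y,z,yaw=map(float,sys.argv[1:5]); o=manip.get_obs(); Rm=R.from_quat(o["ee_rot"]).as_matrix()
d=Rm.T@(np.array([x,y,z])-o["position"]*1000); cur=np.degrees(np.arctan2(Rm[1,1],Rm[0,1]))
e=(yaw-cur+90)%180-90
print("t",o["clock"].round(2),"pos",(o["position"]*1000).round(1),"shift",d.round(1),"twist",round(-np.radians(e),3),"dist",np.linalg.norm(d).round(),"tilt",Rm[:,2].round(3),"q7",o["joint_pos"][6].round(2),"grip",round(o["grip_width"],3),round(o["grasp_force"],1),"F",o["ft_force"].round(1))
E
python3 go.py 440 -182 260 86
python3 - <<'E'
from h import *
import pickle
W=cloud(pickle.load(open("side.pkl","rb")))
b=(W[...,0]>.3)&(W[...,0]<.8)&(W[...,1]>-.6)&(W[...,1]<.1)&(W[...,2]>.04)&(W[...,2]<.25)
for x in range(30,80,5):
  s=[]
  for y in range(-60,10,10):
    m=b&(abs(W[...,0]-x/100-.025)<.025)&(abs(W[...,1]-y/100-.05)<.05); s.append(int(1000*W[m][:,2].max()) if m.sum()>3 else 0)
  print(x,s)
E
```

```text
30 [0, 0, 0, 0, 0, 0, 0]
35 [0, 0, 0, 0, 0, 0, 0]
40 [0, 0, 0, 0, 0, 0, 0]
45 [0, 0, 0, 0, 0, 0, 0]
50 [0, 0, 0, 0, 0, 0, 0]
55 [48, 47, 0, 82, 75, 0, 47]
60 [0, 0, 122, 103, 105, 0, 49]
65 [47, 73, 113, 103, 104, 0, 0]
70 [47, 72, 70, 102, 102, 0, 0]
75 [0, 0, 0, 0, 0, 0, 0]Traceback (most recent call last):
  File "go.py", line 7, in <module>
    print("t",o["clock"].round(2),"pos",(o["position"]*1000).round(1),"shift",d.round(1),"twist",round(-np.radians(e),3),"dist",np.linalg.norm(d).round(),"tilt",Rm[:,2].round(3),"q7",o["joint_pos"][6].round(2),"grip",round(o["grip_width"],3),round(o["grasp_force"],1),"F",o["ft_force"].round(1))
              ^^^^^^^^^^^^^^^^
AttributeError: 'float' object has no attribute 'round'
```

```bash
sed -i 's/o\["clock"\].round(2)/round(o["clock"],2)/' go.py; python3 go.py 440 -182 260 86
```

```text
t 0.1 pos [ 240.8 -576.5  303.2] shift [ 335.8 -287.1   43.5] twist 0.466 dist 444.0 tilt [-0.001  0.001 -1.   ] q7 -0.09 grip 1.0 0.0 F [-0.1  0.8 -1. ]
```

```bash
python3 -m creep '[[[20,-15,3],0.06],[[50,-42,6],0.16],[[82,-70,10],0.28],[[113,-97,14],0.4],[[145,-124,18],0.466]]'; python3 go.py 440 -182 260 86
```

```text
clock: 0.52
position: [0.3262, -0.4063, 0.2856]
ee_rot: [0.999, -0.039, -0.0, -0.0]
ft_force: [1.6, -0.6, 0.0]
grip_width: 0.996
grasp_force: 0.0
t 0.52 pos [ 326.2 -406.3  285.6] shift [  96.1 -232.4   25.6] twist -0.007 dist 253.0 tilt [-0.  0. -1.] q7 -0.86 grip 0.996 0.0 F [ 1.6 -0.6  0. ]
```

```bash
python3 -m creep '[[[14,-34,4],0],[[28,-68,7],0],[[42,-102,11],0],[[56,-136,15],0],[[70,-170,19],0]]' >/dev/null; python3 -m creep '[[[14,-34,4],0],[[26,-62,7],0],[[26,-62,7],0]]'; python3 go.py 440 -182 260 86
python3 - <<'E'
from h import *
import pickle
c=camera("wrist"); save(c,"w1",None,1.25); pickle.dump(c,open("w1.pkl","wb"))
print(np.linalg.inv(c["extrinsics"])[:3].round(3).tolist(),c["fx"])
E
```

```text
clock: 1.18
position: [0.4402, -0.1772, 0.2596]
ee_rot: [1.0, -0.031, 0.0, -0.001]
ft_force: [0.0, 0.6, 0.5]
grip_width: 1.002
grasp_force: 0.0
t 1.18 pos [ 440.2 -177.2  259.6] shift [ 0.1  4.8 -0.5] twist 0.008 dist 5.0 tilt [ 0.     0.002 -1.   ] q7 -1.36 grip 1.002 0.0 F [0.  0.6 0.5]
[[-0.062, -0.96, -0.273, 0.509], [-0.998, 0.059, 0.018, -0.182], [-0.001, 0.273, -0.962, 0.33]] 351.3107411715418
```

View pics/w1.png

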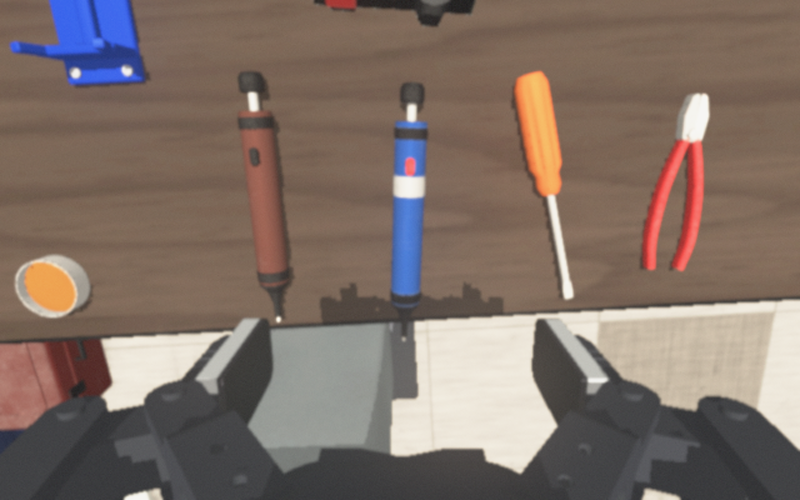

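The wrist view (800x500) shows all four tools. Ends:
- **Blue pump:** (412,84) to (404,340).
- **Brown pump:** (250,73) to (279,320).
- **Screwdriver:** handle (533,73) to (548,195), tip (569,298).
- **Cutters:** (700,95) to (666,270).

Only this blue pump carries the white and red marks, and the green look-alike is not in view.

```bash
cat > px.py <<'E'
from h import *
def ray(c,u,v,z,s=1.25):
    u=(u+.5)/s-.5; v=(v+.5)/s-.5
    T=np.linalg.inv(c["extrinsics"]); d=T[:3,:3]@[(u-c["cx"])/c["fx"],(v-c["cy"])/c["fy"],1]
    return (T[:3,3]+d*(z/1000-T[2,3])/d[2])[:2]*1000
def seg(c,n,a,b,z):
    A=ray(c,*a,z);B=ray(c,*b,z);d=B-A
    print(n,"mid",((A+B)/2).round(1),"len",np.hypot(*d).round(1),"axis deg",np.degrees(np.arctan2(d[1],d[0])).round(1),A.round(),B.round())
E
python3 - <<'E'
from px import *
import pickle
c=pickle.load(open("w1.pkl","rb"))
seg(c,"blue",(412,84),(404,340),11.5); seg(c,"blue barrel",(411,122),(404,307),11.5)
seg(c,"brown",(250,73),(279,320),11.5); seg(c,"brown barrel",(256,110),(274,287),11.5)
seg(c,"handle",(533,73),(548,195),11); seg(c,"driver",(533,73),(569,298),11)
seg(c,"cut",(700,95),(666,270),5.5); seg(c,"cutwidth",(644,250),(699,250),5.5)
E
```

```text
blue mid [ 437.6 -181.4] len 193.1 axis deg 174.9 [ 534. -190.] [ 341. -173.]
blue barrel mid [ 439.4 -181.2] len 139.5 axis deg 174.5 [ 509. -188.] [ 370. -175.]
brown mid [456.3 -77.9] len 182.7 axis deg 178.2 [548. -81.] [365. -75.]
brown barrel mid [458.2 -78.1] len 130.8 axis deg 177.3 [524. -81.] [393. -75.]
handle mid [ 493.6 -278.5] len 85.1 axis deg -171.5 [ 536. -272.] [ 452. -285.]
driver mid [ 452.5 -287.9] len 169.1 axis deg -169.4 [ 536. -272.] [ 369. -303.]
cut mid [ 450.2 -385.2] len 129.0 axis deg 175.3 [ 514. -390.] [ 386. -380.]
cutwidth mid [ 402.  -382.5] len 42.2 axis deg -93.5 [ 403. -361.] [ 401. -404.]
```

```bash
python3 go.py 437.6 -181.4 74 84.7; python3 -m creep '[[[-1,1,25],0.01],[[-2,3,65],0.02],[[-3,4.5,105],0.03],[[-3,4.5,140],0.03],[[-3,4.5,165],0.03]]' ; python3 go.py 437.6 -181.4 74 84.7
```

```text
t 1.23 pos [ 439.1 -180.3  259.7] shift [ -1.3   1.3 185.7] twist 0.028 dist 186.0 tilt [-0.     0.001 -1.   ] q7 -1.36 grip 0.994 0.0 F [-0.5 -0.9  0.3]
clock: 1.65
position: [0.4328, -0.1885, 0.0921]
ee_rot: [0.999, -0.051, -0.001, -0.0]
ft_force: [-0.0, -0.4, -0.6]
grip_width: 0.999
grasp_force: 0.0
t 1.65 pos [ 432.8 -188.5   92.1] shift [ 4.1 -7.5 18.1] twist -0.009 dist 20.0 tilt [-0.003  0.001 -1.   ] q7 -1.46 grip 0.999 0.0 F [-0.  -0.4 -0.6]
```

```bash
python3 -m creep '[[[0,0,0],0]]' >/dev/null; python3 go.py 437.6 -181.4 74 84.7
```

```text
t 1.73 pos [ 431.3 -187.7   90.4] shift [ 5.7 -6.9 16.4] twist -0.009 dist 19.0 tilt [-0.008  0.003 -1.   ] q7 -1.46 grip 1.001 0.0 F [-1.1 -0.2 -0.2]
```

```bash
python3 -m creep '[[[3,-4,4],0],[[5.5,-7,10],0],[[5.5,-7,16],0],[[5.5,-7,16],0]]' >/dev/null; python3 go.py 437.6 -181.4 74 84.7; python3 -c "
from workcell import manip;print(manip.get_obs()['joint_pos'].round(3))"
```

```text
t 2.07 pos [ 441.5 -181.3   79.3] shift [-3.8  0.5  5.3] twist -0.007 dist 7.0 tilt [ 0.001 -0.    -1.   ] q7 -1.49 grip 1.001 0.0 F [ 0.3 -0.1  0.2]
[ 0.617  0.3   -0.356  2.045  0.142  0.818 -1.491]
```

```bash
python3 -m creep '[[[-3,0,3],0],[[-3,0,5],0],[[-3,0,5],0]]' >/dev/null; python3 go.py 437.6 -181.4 74 84.7; python3 -m creep '[[[0,0,0],0],[[0,0,0],0],[[0,0,0],0],[[0,0,0],0],[[0,0,0],0]]' 0 50;python3 go.py 437.6 -181.4 74 84.7;
```

```text
t 2.32 pos [ 437.7 -181.2   74.1] shift [-0.1  0.2  0.1] twist -0.008 dist 0.0 tilt [-0. -0. -1.] q7 -1.49 grip 1.0 0.0 F [ 0.2  0.2 -0.9]
clock: 2.73
position: [0.4381, -0.1811, 0.0742]
ee_rot: [0.999, -0.05, 0.0, 0.0]
ft_force: [0.3, -0.1, -0.9]
grip_width: 0.299
grasp_force: 0.0
t 2.73 pos [ 438.1 -181.1   74.2] shift [-0.4  0.4  0.2] twist -0.008 dist 1.0 tilt [ 0. -0. -1.] q7 -1.49 grip 0.299 0.0 F [ 0.3 -0.1 -0.9]
```

```bash
python3 -m creep '[[[0,0,0],0],[[0,0,0],0],[[0,0,-20],0],[[0,0,-55],0],[[0,0,-90],0]]'; python3 -m creep '[[[0,0,-30],0],[[0,0,-60],0],[[0,-20,-60],0],[[0,-50,-60],0],[[0,-85,-60],0]]'|tail -2;  python3 go.py 596 18 220 89
```

```text
clock: 3.15
position: [0.437, -0.1805, 0.1642]
ee_rot: [0.999, -0.05, -0.001, -0.001]
ft_force: [0.7, 0.1, -0.6]
grip_width: 0.248
grasp_force: 49.5
grip_width: 0.25
grasp_force: 49.5
t 3.57 pos [446.3 -96.8 224.5] shift [ 137.  -129.7    4.5] twist -0.086 dist 189.0 tilt [ 0.001 -0.001 -1.   ] q7 -1.58 grip 0.25 49.5 F [ 1.7  0.7 -2. ]
```

```bash
python3 -m creep '[[[20,-25,-3],-0.02],[[44,-58,-10],-0.05],[[68,-90,-18],-0.08],[[90,-122,-26],-0.086],[[110,-152,-30],-0.086]]' >/dev/null;  python3 go.py 590 115 250 89
```

```text
t 3.98 pos [572.4  45.6 254.8] shift [ 16.6 -69.7   4.9] twist 0.004 dist 72.0 tilt [ 0.001  0.    -1.   ] q7 -1.87 grip 0.249 49.4 F [ 1.2 -0.6  0.2]
```

```bash
python3 -m creep '[[[6,-22,0],0],[[14,-54,0],0],[[16,-70,2],0],[[16,-70,4],0],[[16,-70,4],0]]' >/dev/null;  python3 go.py 596 18 250 89
python3 - <<'E'
from h import *
import pickle
c=camera("wrist"); save(c,"w2",None,1.25); pickle.dump(c,open("w2.pkl","wb"))
E
```

```text
t 4.4 pos [587.6 114.5 249.1] shift [ 9.5 96.4 -0.9] twist 0.005 dist 97.0 tilt [-0.002 -0.    -1.   ] q7 -2.0 grip 0.246 49.5 F [-1.1 -0.5 -0.8]
```

View pics/w2.png

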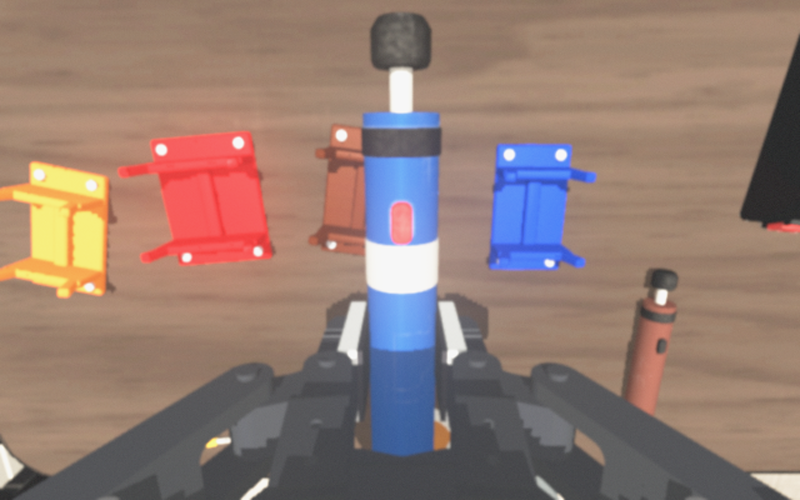

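The picture shows the held pump, with the blue rest's plate from (497,144) to (567,269). The red rest is at (162,140) to (270,262), the orange at (32,165) to (105,293), and the brown is half hidden.

```bash
python3 - <<'E'
from fit import *
from px import ray
import pickle
c=pickle.load(open("w2.pkl","rb"))
for n,col,b,p in [("rest_blue","blue",(386,108,480,220),(595,18,89)),("rest_red","red",(90,100,220,216),(605,250,93)),("rest_orange","orange",(0,125,90,242),(583,360,79))]:
    print(n,*fit(c,n,col,b,p))
# blue corners of the plate top
for q in((497,144),(573,144),(489,268),(567,269)): print(ray(c,*q,6).round())
for q in((509,154),(561,154),(550,263)): print("screw",ray(c,*q,6).round())
E
```

```text
rest_blue [595.   21.2  89.3] 0.89
rest_red [603.7 251.3  94.1] 0.93
rest_orange [582.7 360.7  76.6] 0.38
[641.  47.]
[640.  -6.]
[550.  49.]
[548. -10.]
screw [634.  39.]
screw [634.   2.]
screw [553.   3.]
```

```bash
python3 go.py 595 20.5 140 89.5; python3 -m creep '[[[2,22,15],0],[[4,52,35],0],[[6,82,60],0],[[7,94,85],0],[[7,94,108],0]]' >/dev/null; python3 -m creep '[[[0,0,0],0],[[0,0,0],0]]' >/dev/null; python3 go.py 595 20.5 105 89.5
```

```text
t 4.45 pos [587.9 113.  249.4] shift [  8.5  92.3 109.5] twist -0.005 dist 143.0 tilt [-0.001 -0.001 -1.   ] q7 -2.0 grip 0.252 49.5 F [-0.2 -0.8 -0.9]
t 5.03 pos [593.1  18.4 141.7] shift [ 1.9 -2.2 36.7] twist -0.007 dist 37.0 tilt [-0.002 -0.    -1.   ] q7 -1.88 grip 0.252 49.5 F [-0.3  1.1 -0.2]
```

```bash
python3 -m creep '[[[1,-1,12],0],[[2,-2,24],0],[[2,-2,31],0],[[2,-2,36],0],[[2,-2,36],0]]' ; python3 go.py 595 20.5 105 89.5
```

```text
clock: 5.45
position: [0.5955, 0.0218, 0.1051]
ee_rot: [1.0, -0.007, -0.001, -0.0]
ft_force: [0.4, 0.3, -1.0]
grip_width: 0.251
grasp_force: 49.6
t 5.45 pos [595.5  21.8 105.1] shift [-0.4  1.3  0.1] twist -0.005 dist 1.0 tilt [-0.001  0.    -1.   ] q7 -1.9 grip 0.251 49.6 F [ 0.4  0.3 -1. ]
```

```bash
python3 -m creep '[[[0,0,0],0],[[0,0,0],0],[[0,0,0],0],[[0,0,-8],0],[[0,0,-30],0]]' 0.7 ;python3 -m creep '[[[0,0,-35],0],[[0,0,-70],0],[[0,0,-105],0],[[0,0,-120],0],[[0,0,-120],0]]' 1 >/dev/null; python3 go.py 456.3 -77.9 180 87.7
python3 - <<'E'
from h import *
import pickle
c=camera("wrist"); save(c,"w3",None,1.25); pickle.dump(c,open("w3.pkl","wb"))
E
```

```text
clock: 5.87
position: [0.5944, 0.0212, 0.1344]
ee_rot: [1.0, -0.007, -0.002, 0.0]
ft_force: [-0.6, -0.7, 0.2]
grip_width: 0.7
grasp_force: 0.0
t 6.28 pos [597.4  21.9 261.8] shift [-140.3  101.8   80.7] twist 0.026 dist 191.0 tilt [ 0.008 -0.    -1.   ] q7 -1.83 grip 0.998 0.0 F [0.1 0.5 0.6]
```

View pics/w3.png

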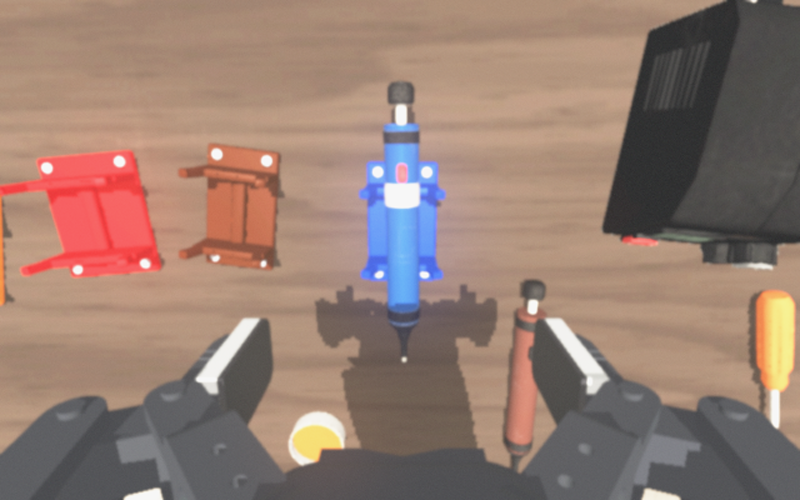

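The blue pump sits down in its forks, ends at (401,83) and (404,360). The brown rest's screws are at (217,154), (267,160), (215,259) and (264,263).

```bash
python3 - <<'E'
from px import *
from fit import fit
import pickle
c=pickle.load(open("w3.pkl","rb"))
seg(c,"blue pump",(401,83),(404,360),41.5)
def scr(n,Q):
    S=np.array([ray(c,*q,6) for q in Q]); a=(S[:2].mean(0)-S[2:].mean(0))
    print(n,S.round().tolist(),"mid",S.mean(0).round(1),"axis",np.degrees(np.arctan2(a[1],a[0])).round(1))
scr("brown",((217,154),(267,160),(215,259),(264,263)))
scr("red",((47,168),(119,161),(77,269),(145,264)))
scr("blue",((377,172),(427,172),(379,274),(424,274)))
print(fit(c,"rest_brown","brown",(142,112,228,218),(608,142,85)))
E
```

```text
blue pump mid [595.2  21. ] len 192.8 axis deg 179.8 [692.  21.] [499.  21.]
brown [[648.0, 155.0], [643.0, 119.0], [568.0, 167.0], [564.0, 129.0]] mid [606.  142.9] axis -7.7
red [[640.0, 282.0], [644.0, 228.0], [562.0, 276.0], [565.0, 222.0]] mid [602.7 251.9] axis 4.1
blue [[633.0, 39.0], [633.0, 2.0], [554.0, 40.0], [554.0, 5.0]] mid [593.5  21.6] axis -1.1
(array([608. , 144.4,  81.2]), np.float64(0.89))
```

```bash
python3 -m creep '[[[-20,15,5],0],[[-48,35,15],0.01],[[-76,55,30],0.02],[[-102,74,50],0.026],[[-126,91,70],0.026]]'  >/dev/null; python3 -m creep '[[[-10,8,15],0],[[-14,11,45],0],[[-14,11,65],0],[[-14,11,65],0]]' >/dev/null; python3 go.py 456.3 -77.9 74 87.7
```

```text
t 7.08 pos [451.  -78.3 117.2] shift [ 5.6 -0.5 43.2] twist -0.001 dist 44.0 tilt [-0.007  0.001 -1.   ] q7 -1.65 grip 1.003 0.0 F [-1.7 -0.1 -1.3]
```

```bash
python3 -m creep '[[[1,0,12],0],[[1,0,25],0],[[1,0,36],0],[[1,0,41],0],[[1,0,41],0]]'  >/dev/null; python3 -m creep '[[[0,0,0],0]]' >/dev/null; python3 go.py 456.3 -77.9 74 87.7
```

```text
t 7.58 pos [455.4 -78.1  80.4] shift [ 0.9 -0.2  6.4] twist 0.0 dist 6.0 tilt [ 0.  0. -1.] q7 -1.69 grip 0.995 0.0 F [0.3 0.6 0.4]
```

```bash
python3 -m creep '[[[1,0,3],0],[[1,0,6],0],[[1,0,6],0]]'  >/dev/null; python3 -m creep '[[[0,0,0],0],[[0,0,0],0],[[0,0,0],0],[[0,0,0],0],[[0,0,0],0]]' 0 50; python3 go.py 456.3 -77.9 74 87.7;  python3 -m creep '[[[0,0,0],0],[[0,0,0],0],[[0,0,-20],0],[[0,0,-55],0],[[0,0,-90],0]]'; python3 -m creep '[[[0,0,-25],0],[[5,-20,-50],0],[[20,-45,-50],0.03],[[40,-75,-50],0.06],[[60,-105,-50],0.09]]'|tail -2;  python3 go.py 607 143.5 220 82
```

```text
clock: 8.25
position: [0.4562, -0.0783, 0.0742]
ee_rot: [1.0, -0.02, 0.0, 0.0]
ft_force: [-0.3, 0.3, 0.2]
grip_width: 0.3
grasp_force: 0.0
t 8.25 pos [456.2 -78.3  74.2] shift [ 0.1 -0.4  0.2] twist -0.0 dist 0.0 tilt [ 0. -0. -1.] q7 -1.7 grip 0.3 0.0 F [-0.3  0.3  0.2]
clock: 8.67
position: [0.4551, -0.0779, 0.1643]
ee_rot: [1.0, -0.02, -0.001, -0.001]
ft_force: [1.4, -0.6, -1.1]
grip_width: 0.251
grasp_force: 49.3
grip_width: 0.248
grasp_force: 49.4
t 9.08 pos [520.9  24.8 214.7] shift [  69.5 -129.1   -5.3] twist 0.006 dist 147.0 tilt [ 0.001 -0.001 -1.   ] q7 -1.95 grip 0.248 49.4 F [ 0.6 -0.5 -1.4]
```

```bash
python3 -m creep '[[[17,-33,0],0],[[34,-66,0],0],[[51,-98,10],0],[[66,-122,25],0],[[69,-129,50],0]]'  >/dev/null; python3 -m creep '[[[0,0,15],0],[[0,0,20],0],[[0,0,20],0]]' >/dev/null; python3 go.py 607 143.5 105 82
```

```text
t 9.75 pos [604.6 142.7 142.4] shift [ 2.4 -1.1 37.4] twist 0.009 dist 37.0 tilt [-0.003 -0.001 -1.   ] q7 -2.23 grip 0.248 49.3 F [-0.2 -0.4 -0.8]
```

```bash
python3 -m creep '[[[1,-1,12],0.009],[[2,-1,24],0.009],[[2,-1,33],0.009],[[2,-1,37],0.009],[[2,-1,37],0.009]]' ; python3 go.py 607 143.5 105 82
```

```text
clock: 10.17
position: [0.607, 0.1435, 0.1058]
ee_rot: [0.998, -0.07, -0.001, 0.0]
ft_force: [0.6, -0.1, -1.1]
grip_width: 0.252
grasp_force: 49.3
t 10.17 pos [607.  143.5 105.8] shift [-0.  -0.   0.8] twist 0.0 dist 1.0 tilt [-0.002 -0.001 -1.   ] q7 -2.25 grip 0.252 49.3 F [ 0.6 -0.1 -1.1]
```

```bash
python3 -m creep '[[[0,0,0],0],[[0,0,0],0],[[0,0,0],0],[[0,0,-8],0],[[0,0,-30],0]]' 0.7 >/dev/null;python3 -m creep '[[[0,0,-35],0],[[0,-20,-70],0],[[0,-40,-105],0],[[0,-50,-120],0],[[0,-50,-120],0]]' 1 >/dev/null; python3 go.py 494 -279 250 99
python3 - <<'E'
from h import *
import pickle
c=camera("wrist"); save(c,"w4",None,1.25); pickle.dump(c,open("w4.pkl","wb"))
E
```

```text
t 11.0 pos [615.2 197.6 263.2] shift [-55.8 488.6  10.3] twist -0.293 dist 492.0 tilt [ 0.007  0.004 -1.   ] q7 -2.27 grip 1.004 0.0 F [-0.4 -0.4  0. ]
```

View pics/w4.png

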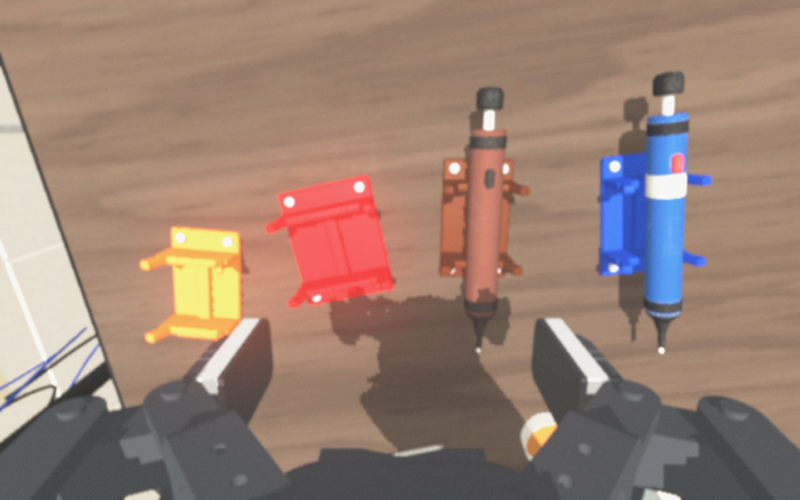

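Both pumps lie in their forks. The orange rest shows screws at (180,237) and (227,242) and top plate corners at (172,228) and (241,235). Its lower screws are hidden.

```bash
python3 - <<'E'
from px import *
import fit
import pickle
c=pickle.load(open("w4.pkl","rb")); fit.H["orange"]=(6,34)
print(fit.fit(c,"rest_orange","orange",(105,175,200,280),(583,360,79)))
A,B=ray(c,172,228,6),ray(c,241,235,6);S,T=ray(c,180,237,6),ray(c,227,242,6)
for P,Q,L in((A,B,46),(S,T,40)):
    d=(Q-P)/np.hypot(*(Q-P)); n=np.array([d[1],-d[0]]); n*=-np.sign(n[0]); print(P.round(),Q.round(),np.hypot(*(Q-P)).round(),((P+Q)/2+n*L).round(1),np.degrees(np.arctan2(d[1],d[0])).round(1))
print(fit.fit(c,"rest_red","red",(205,135,320,250),(603,251,94)))
seg(c,"brown pump",(490,88),(478,352),41.5)
E
```

```text
(array([583. , 360.8,  76. ]), np.float64(0.42))
[632. 374.] [619. 323.] 53.0 [581.1 359.5] -103.7
[624. 370.] [615. 335.] 36.0 [581.1 362.2] -104.0
(array([603.6, 251.1,  94.2]), np.float64(0.93))
brown pump mid [606.9 143.1] len 184.0 axis deg 172.5 [698. 131.] [516. 155.]
```

```bash
python3 - <<'E'
from h import *
import pickle
for f in("side","w1","w3"):
  W=cloud(pickle.load(open(f+".pkl","rb")))
  for x in range(520,640,10):
    m=(abs(W[...,0]-x/1000-.005)<.005)&(W[...,1]>-.36)&(W[...,1]<-.2)&(W[...,2]<.2)&(W[...,2]>.02)
    print(f,x,m.sum(),(np.percentile(W[m][:,2],[50,98])*1000).round() if m.sum()>3 else "",(np.percentile(W[m][:,1],[5,95])*1000).round() if m.sum()>3 else "")
E
```

```text
side 520 8 [23. 25.] [-272. -263.]
side 530 5 [22. 25.] [-269. -262.]
side 540 0  
side 550 0  
side 560 0  
side 570 8 [51. 65.] [-211. -201.]
side 580 21 [37. 75.] [-343. -200.]
side 590 29 [67. 79.] [-355. -206.]
side 600 28 [85. 92.] [-327. -201.]
side 610 35 [ 91. 109.] [-348. -203.]
side 620 56 [ 98. 120.] [-351. -204.]
side 630 55 [101. 121.] [-348. -206.]
w1 520 217 [22. 24.] [-278. -265.]
w1 530 51 [21. 22.] [-275. -267.]
w1 540 0  
w1 550 0  
w1 560 106 [33. 39.] [-208. -200.]
w1 570 322 [37. 58.] [-229. -201.]
w1 580 0  
w1 590 0  
w1 600 0  
w1 610 0  
w1 620 0  
w1 630 0  
w3 520 149 [22. 24.] [-277. -264.]
w3 530 46 [21. 22.] [-274. -265.]
w3 540 0  
w3 550 0  
w3 560 15 [33. 38.] [-207. -201.]
w3 570 127 [58. 72.] [-211. -200.]
w3 580 301 [71. 74.] [-225. -201.]
w3 590 198 [70. 82.] [-226. -201.]
w3 600 107 [87. 90.] [-208. -201.]
w3 610 15 [90. 91.] [-203. -200.]
w3 620 0  
w3 630 0
```

```bash
python3 go.py 494 -279.5 250 100.6; python3 -m creep '[[[-2,20,0],-0.05],[[-6,54,1],-0.14],[[-10,90,2],-0.23],[[-14,126,3],-0.32],[[-18,162,4],-0.32]]' >/dev/null;  python3 go.py 494 -279.5 250 100.6
```

```text
t 11.05 pos [614.9 195.5 260.2] shift [-54.9 487.1   8.8] twist -0.322 dist 490.0 tilt [ 0.004  0.002 -1.   ] q7 -2.27 grip 1.0 0.0 F [-0.2  0.5 -0.6]
t 11.47 pos [572.9  32.9 252. ] shift [-135.3  292.5    2.4] twist 0.001 dist 322.0 tilt [-0.002 -0.001 -1.   ] q7 -1.67 grip 0.998 0.0 F [ 0.9 -0.2  0.3]
```

```bash
python3 -m creep '[[[-16,34,0],0],[[-32,69,0],0],[[-48,104,0],0],[[-64,139,0],0],[[-80,174,0],0]]' >/dev/null; python3 -m creep '[[[-16,34,0],0],[[-32,69,0],0],[[-50,108,10],0],[[-55,118,35],0],[[-55,118,70],0]]' >/dev/null; python3 -m creep '[[[0,0,0],0]]' >/dev/null;  python3 go.py 494 -279.5 74 100.6
```

```text
t 12.38 pos [ 489.5 -276.7  176.5] shift [  4.8   4.2 102.4] twist -0.008 dist 103.0 tilt [-0.009  0.005 -1.   ] q7 -1.09 grip 0.998 0.0 F [-1.4  2.1 -1. ]
```

```bash
python3 -m creep '[[[1,1,25],0],[[2,2,55],0],[[3,3,82],0],[[3,3,93],0],[[3,3,93],0]]' >/dev/null; python3 -m creep '[[[0,0,0],0]]' >/dev/null;  python3 go.py 494 -279.5 74 100.6
```

```text
t 12.88 pos [ 497.7 -278.2   91.2] shift [-3.9  0.7 17.2] twist -0.004 dist 18.0 tilt [ 0.  0. -1.] q7 -1.14 grip 0.999 0.0 F [ 0.5 -0.1  0.8]
```

```bash
python3 -m creep '[[[-2,1,8],0],[[-4,1,15],0],[[-4,1,17],0],[[-4,1,17],0]]' >/dev/null; python3 go.py 494 -279.5 74 100.6; python3 -m creep '[[[0,0,0],0],[[0,0,0],0],[[0,0,0],0],[[0,0,0],0],[[0,0,0],0]]' 0 50 >/dev/null;  python3 -m creep '[[[0,0,0],0],[[0,0,0],0],[[0,0,-20],0],[[0,0,-55],0],[[0,0,-90],0]]'; python3 go.py 494 -279.5 74 100.6
```

```text
t 13.22 pos [ 493.2 -280.3   72.9] shift [ 0.9 -0.6 -1.1] twist -0.005 dist 2.0 tilt [-0.001  0.    -1.   ] q7 -1.14 grip 1.003 0.0 F [ 0.2 -0.5 -0.9]
clock: 14.05
position: [0.4928, -0.2796, 0.1631]
ee_rot: [0.996, 0.09, -0.001, -0.001]
ft_force: [1.5, -1.0, 0.3]
grip_width: 0.245
grasp_force: 49.7
t 14.05 pos [ 492.8 -279.6  163.1] shift [ 1.4  0.3 89.1] twist -0.004 dist 89.0 tilt [-0.002  0.002 -1.   ] q7 -1.09 grip 0.245 49.7 F [ 1.5 -1.   0.3]
```

```bash
python3 -m creep '[[[0,0,-35],0],[[0,0,-75],-0.06],[[0,0,-85],-0.16],[[-5,-20,-85],-0.28],[[-10,-50,-85],-0.4]]' >/dev/null; python3 go.py 582 360.7 240 76.7
```

```text
t 14.47 pos [ 474.7 -234.6  248.9] shift [ 417.2 -438.     8.2] twist 0.815 dist 605.0 tilt [ 0.002 -0.001 -1.   ] q7 -0.71 grip 0.247 49.7 F [ 0.9  0.4 -1.7]
```

```bash
python3 -m creep '[[[22,-24,0],-0.12],[[46,-48,1],-0.24],[[70,-73,2],-0.36],[[93,-97,3],-0.48],[[117,-122,4],-0.6]]' >/dev/null; python3 go.py 582 360.7 240 76.7
```

```text
t 14.88 pos [505.5 -65.2 244.1] shift [423.5 -88.8   3.9] twist 1.418 dist 433.0 tilt [ 0.    -0.001 -1.   ] q7 -0.45 grip 0.254 49.7 F [ 1.6 -0.6 -0.6]
```

Remaining twist: 1.418 − π = −1.724.

```bash
python3 -m creep '[[[34,-7,0],-0.12],[[68,-14,0],-0.24],[[102,-21,1],-0.36],[[136,-28,1],-0.48],[[170,-35,2],-0.6]]' >/dev/null; python3 go.py 582 360.7 240 76.7
```

```text
t 15.3 pos [537.9 105.5 242.2] shift [239.9  97.6   2.1] twist -1.123 dist 259.0 tilt [ 0. -0. -1.] q7 -0.27 grip 0.255 49.7 F [ 0.7 -0.1 -0.4]
```

```bash
python3 -m creep '[[[30,12,0],-0.12],[[60,24,0],-0.24],[[90,36,1],-0.36],[[120,48,1],-0.48],[[150,60,2],-0.6]]' >/dev/null; python3 go.py 582 360.7 240 76.7
```

```text
t 15.72 pos [565.5 264.5 239.9] shift [54.  81.3 -0.2] twist -0.523 dist 98.0 tilt [-0. -0. -1.] q7 -0.01 grip 0.252 49.7 F [0.5 0.4 0. ]
```

```bash
python3 -m creep '[[[15,23,0],-0.12],[[30,46,0],-0.24],[[44,67,0],-0.36],[[52,79,5],-0.46],[[54,81,20],-0.523]]' >/dev/null;  python3 -m creep '[[[0,0,30],0],[[0,0,60],0],[[0,0,70],0],[[0,0,70],0]]' >/dev/null; python3 go.py 582 360.7 104.5 76.7
```

```text
t 16.47 pos [581.2 357.9 147. ] shift [-0.2  3.  42.5] twist -0.006 dist 43.0 tilt [-0.004 -0.003 -1.   ] q7 0.32 grip 0.251 49.7 F [-0.  -0.  -0.1]
```

```bash
python3 -m creep '[[[0,1,10],0],[[0,2,20],0],[[0,2,25],0],[[0,2,25],0]]' >/dev/null;  python3 go.py 582 360.7 104.5 76.7
```

```text
t 16.8 pos [582.4 360.9 124.4] shift [ 0.4 -0.3 19.9] twist -0.006 dist 20.0 tilt [-0.001 -0.001 -1.   ] q7 0.31 grip 0.25 49.7 F [-0.4 -0.3 -0.9]
```

```bash
python3 -m creep '[[[0,0,8],0],[[0,0,16],0],[[0,0,20],0],[[0,0,20],0]]' >/dev/null;  python3 go.py 582 360.7 104.5 76.7;  python3 -m creep '[[[0,0,0],0],[[0,0,0],0],[[0,0,0],0],[[0,0,-8],0],[[0,0,-30],0]]' 0.7 >/dev/null;python3 -m creep '[[[0,0,-35],0],[[0,10,-70],0],[[0,20,-105],0],[[0,40,-115],0],[[0,40,-115],0]]' 1 >/dev/null; python3 go.py 450 -385 250 85
python3 - <<'E'
from h import *
import pickle
c=camera("wrist"); save(c,"w5",None,1.25); pickle.dump(c,open("w5.pkl","wb"))
E
```

```text
t 17.13 pos [582.4 360.8 104.2] shift [ 0.4 -0.2 -0.3] twist -0.006 dist 1.0 tilt [-0.001 -0.001 -1.   ] q7 0.3 grip 0.256 49.8 F [ 0.1 -0.6 -0.2]
t 17.97 pos [591.6 403.9 255.2] shift [-4.630e+01 -8.002e+02  1.000e-01] twist -0.148 dist 802.0 tilt [ 0.004  0.006 -1.   ] q7 0.34 grip 1.0 0.0 F [-0.5  0.8  0.3]
```

View pics/w5.png

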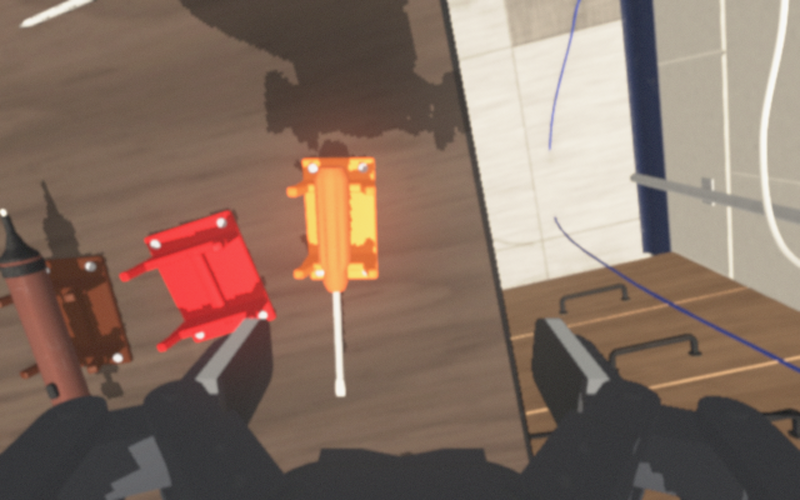

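The screwdriver lies in the orange forks. Its handle runs from about (331,165) to (334,290), and the rest's screws are at (313,168), (363,168), (319,272) and (365,272).

```bash
python3 - <<'E'
from px import *
import pickle
c=pickle.load(open("w5.pkl","rb"))
seg(c,"handle",(331,163),(335,291),41); seg(c,"driver",(331,163),(341,395),41)
S=np.array([ray(c,*q,6) for q in((313,168),(363,168),(319,272),(365,272))]); print(S.round().tolist(),S.mean(0).round(1))
S=np.array([ray(c,*q,6) for q in((155,243),(222,222),(200,335),(263,315))]); print(S.round().tolist(),S.mean(0).round(1))
E
python3 -m creep '[[[-2,-20,0],-0.04],[[-4,-50,0],-0.1],[[-6,-85,0],-0.148],[[-8,-120,0],-0.148],[[-10,-160,0],-0.148]]' >/dev/null;  python3 go.py 450 -385 250 85
```

```text
handle mid [580.2 360.5] len 87.6 axis deg -14.3 [538. 371.] [623. 350.]
driver mid [620.8 351.2] len 170.8 axis deg -13.6 [538. 371.] [704. 331.]
[[540.0, 352.0], [548.0, 387.0], [617.0, 333.0], [625.0, 368.0]] [582.7 359.9]
[[566.0, 220.0], [562.0, 275.0], [646.0, 226.0], [641.0, 280.0]] [603.8 250.2]
t 18.43 pos [562.9 240.3 248.9] shift [ 5.690e+01 -6.329e+02 -4.000e-01] twist -0.002 dist 635.0 tilt [-0.002 -0.001 -1.   ] q7 0.64 grip 1.0 0.0 F [ 1.1 -1.4  0.9]
```

```bash
python3 -m creep '[[[3,-40,0],0],[[6,-80,0],0],[[9,-120,0],0],[[13,-160,0],0],[[16,-200,0],0]]' >/dev/null; python3 -m creep '[[[3,-40,0],0],[[6,-80,0],0],[[9,-120,0],0],[[13,-160,0],0],[[16,-200,0],0]]' >/dev/null; python3 -m creep '[[[3,-40,0],0],[[6,-80,0],0],[[10,-115,0],0],[[14,-150,0],0],[[18,-180,0],0]]' >/dev/null; python3 go.py 450 -385.5 180 85.2
```

```text
t 19.68 pos [ 460.  -334.1  249.2] shift [  5.1 -52.1  69.2] twist -0.009 dist 87.0 tilt [-0.002 -0.    -1.   ] q7 1.69 grip 1.0 0.0 F [ 0.3 -0.2  0.2]
```

```bash
python3 -m creep '[[[2,-25,10],0],[[4,-44,25],0],[[5,-50,55],0],[[5,-50,85],0],[[5,-50,115],0]]' >/dev/null; python3 -m creep '[[[0,0,15],0],[[0,0,25],0],[[0,0,25],0]]' >/dev/null; python3 go.py 450 -385.5 72 85.2
```

```text
t 20.35 pos [ 451.7 -380.1  108.5] shift [ 1.2 -5.6 36.5] twist -0.006 dist 37.0 tilt [-0.002  0.002 -1.   ] q7 1.66 grip 1.0 0.0 F [-0.1  1.1  0.1]
```

```bash
python3 -m creep '[[[1,-3,10],0],[[1,-4,20],0],[[1,-4,27],0],[[1,-4,27],0]]' >/dev/null; python3 -m creep '[[[0,0,0],0]]' >/dev/null; python3 go.py 450 -385.5 72 85.2
```

```text
t 20.77 pos [ 451.4 -384.3   83.1] shift [ 1.3 -1.3 11.1] twist -0.006 dist 11.0 tilt [-0.  0. -1.] q7 1.65 grip 0.998 0.0 F [-0.3  0.9  0.4]
```

```bash
python3 -m creep '[[[1,-1,5],0],[[1,-1,10],0],[[1,-1,10],0]]' >/dev/null; python3 go.py 450 -385.5 73 85.2; python3 -m creep '[[[0,0,0],0],[[0,0,0],0],[[0,0,0],0],[[0,0,0],0],[[0,0,0],0]]' 0 40 ; python3 -m creep '[[[0,0,0],0],[[0,0,0],0],[[0,0,-10],0],[[0,0,-30],0],[[0,0,-60],0]]'
```

```text
t 21.02 pos [ 449.9 -385.2   72.3] shift [-0.1 -0.3 -0.7] twist -0.006 dist 1.0 tilt [-0.001  0.    -1.   ] q7 1.65 grip 0.998 0.0 F [-0.5  0.3 -0.1]
clock: 21.43
position: [0.4505, -0.3852, 0.0736]
ee_rot: [0.045, 0.999, -0.0, 0.0]
ft_force: [-1.9, 1.7, 5.8]
grip_width: 0.355
grasp_force: 38.9
clock: 21.85
position: [0.4492, -0.3847, 0.1322]
ee_rot: [0.045, 0.999, 0.001, -0.001]
ft_force: [0.0, -0.1, 0.1]
grip_width: 0.355
grasp_force: 39.8
```

```bash
python3 -m creep '[[[0,0,-35],0],[[0,0,-70],0],[[0,15,-100],0],[[0,40,-100],0],[[0,78,-100],0]]' >/dev/null; python3 go.py 603.7 251 230 94.2
python3 - <<'E'
from h import *
import pickle
c=camera("wrist"); save(c,"w6",None,1.25); pickle.dump(c,open("w6.pkl","wb"))
E
```

```text
t 22.27 pos [ 457.4 -309.6  235.2] shift [-92.6 572.    4.1] twist -0.168 dist 579.0 tilt [ 0.003 -0.003 -1.   ] q7 1.65 grip 0.356 39.8 F [ 1.   0.  -1.1]
```

View pics/w6.png

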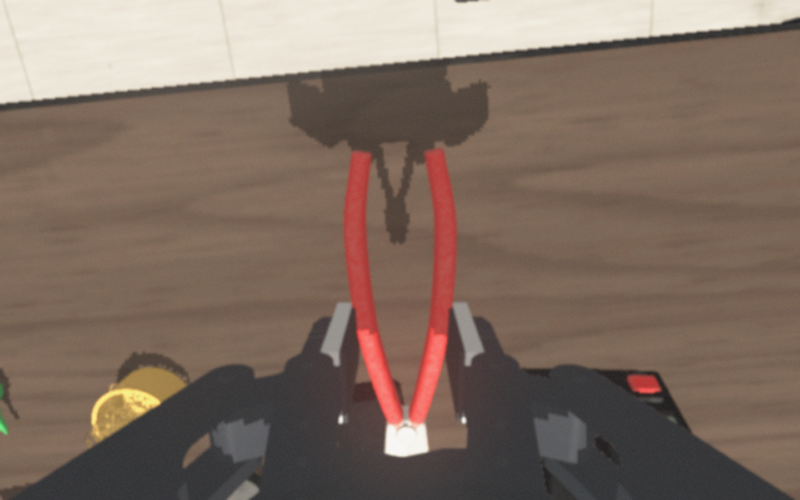

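The cutters hang straight and symmetric in the fingers, handle ends at (361,152) and (434,152).

```bash
python3 -m creep '[[[-5,36,0],0],[[-11,72,0],-0.04],[[-18,110,0],-0.08],[[-25,150,0],-0.13],[[-32,190,0],-0.168]]' >/dev/null; python3 go.py 603.7 251 230 94.2
```

```text
t 22.73 pos [ 506.2 -119.6  233.5] shift [-127.   361.6    3.2] twist 0.007 dist 383.0 tilt [ 0.    -0.001 -1.   ] q7 1.47 grip 0.355 39.8 F [ 1.8 -0.4 -0.3]
```

```bash
python3 -m creep '[[[-13,38,0],0],[[-26,76,0],0],[[-39,114,0],0],[[-52,152,0],0],[[-65,190,0],0]]' >/dev/null; python3 -m creep '[[[-13,38,0],0],[[-26,76,0],0],[[-39,112,5],0],[[-52,146,20],0],[[-61,170,45],0]]' >/dev/null; python3 -m creep '[[[0,0,20],0],[[0,0,40],0],[[0,0,50],0],[[0,0,50],0]]' >/dev/null; python3 go.py 603.7 251 104 94.2
```

```text
t 23.9 pos [602.9 246.7 135.9] shift [-1.2  4.2 31.9] twist 0.005 dist 32.0 tilt [-0.003 -0.002 -1.   ] q7 0.76 grip 0.359 39.9 F [-0.  -1.1 -0.3]
```

```bash
python3 -m creep '[[[-1,3,5],0.005],[[-1,3,8],0.005],[[-1,3,8],0.005]]' >/dev/null; python3 go.py 603.7 251 104 94.2
```

```text
t 24.15 pos [604.7 250.7 130.7] shift [ 1.   0.4 26.7] twist -0.0 dist 27.0 tilt [ 0.001  0.    -1.   ] q7 0.75 grip 0.358 39.9 F [ 0.3 -0.5 -0.2]
```

```bash
python3 -m creep '[[[1,0,8],0],[[1,0,18],0],[[1,0,25],0],[[1,0,26],0],[[1,0,26],0]]'; python3 go.py 603.7 251 104 94.2;  python3 -m creep '[[[0,0,0],0],[[0,0,0],0],[[0,0,0],0],[[0,0,-8],0],[[0,0,-30],0]]' 0.7 >/dev/null;python3 -m creep '[[[0,0,-35],0],[[0,0,-75],0],[[0,0,-110],0],[[0,0,-125],0],[[0,0,-125],0]]' 1 >/dev/null
python3 - <<'E'
from h import *
import pickle
c=camera("wrist"); save(c,"w7",None,1.25); pickle.dump(c,open("w7.pkl","wb"))
c=camera("side"); save(c,"s7",(230,130,430,380),2.4); pickle.dump(c,open("s7.pkl","wb"))
E
```

```text
clock: 24.57
position: [0.6034, 0.2502, 0.1035]
ee_rot: [-0.037, 0.999, -0.0, -0.0]
ft_force: [-0.6, 0.3, 1.0]
grip_width: 0.357
grasp_force: 39.9
t 24.57 pos [603.4 250.2 103.5] shift [-0.4  0.7 -0.5] twist -0.0 dist 1.0 tilt [-0.001 -0.001 -1.   ] q7 0.74 grip 0.357 39.9 F [-0.6  0.3  1. ]
```

View pics/w7.png

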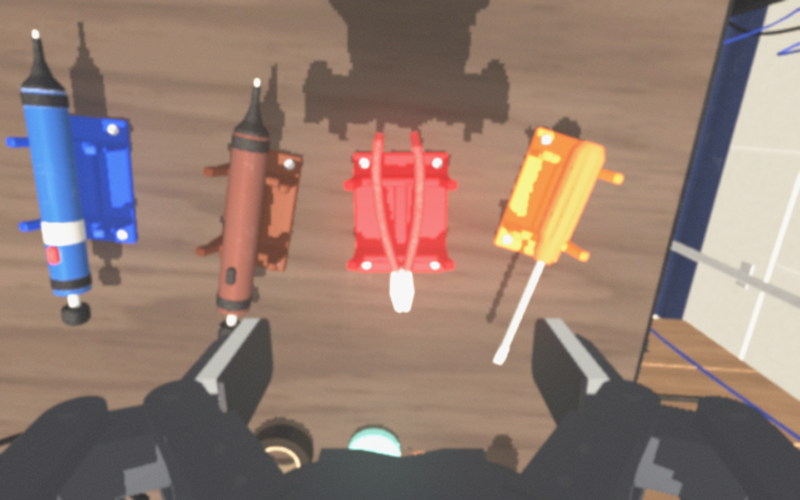

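View pics/s7.png

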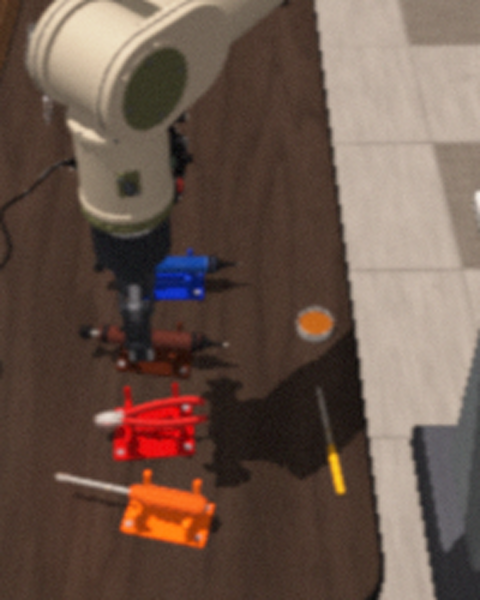

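All four tools lie in their own forks, and the file and tin haven't moved. The cutters run from (402,311) to (397,134).

```bash
python3 - <<'E'
from px import *
import pickle
c=pickle.load(open("w7.pkl","rb")); seg(c,"cutters",(402,311),(397,133),35.5)
seg(c,"driver handle",(588,141),(548,262),41); seg(c,"brown",(257,82),(230,330),41.5)
S=np.array([ray(c,*q,6) for q in((364,163),(437,162),(366,266),(434,266))]); print("red rest",S.mean(0).round(1))
W=cloud(c)
for n,(u,v) in dict(c1=(377,185),c2=(418,185),c3=(400,262)).items(): print(n,(W[int(v/1.25),int(u/1.25)]*1000).round())
print(manip.get_obs()["ft_force"],manip.get_obs()["position"])
E
```

```text
cutters mid [606.  250.5] len 127.6 axis deg -174.3 [669. 257.] [542. 244.]
driver handle mid [580.2 362.3] len 84.7 axis deg -8.3 [538. 368.] [622. 356.]
brown mid [604.4 143.3] len 174.6 axis deg -7.6 [518. 155.] [691. 132.]
red rest [604.3 250.8]
c1 [577. 233.  42.]
c2 [575. 260.  43.]
c3 [633. 253.  31.]
[-0.89748742  0.5523386  -0.00409792] [0.60349211 0.25056623 0.25944647]
```

```bash
python3 -c "
from workcell import manip;print(manip.hand_in())"
```

```text
the job is handed in; nothing more can be done
None
```

All four tools lie in the forks of their own-colour rests, centred to within about 3 mm by the camera, and I handed the job in at about 26 s; the file and flux tin were not touched.

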